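Dispense one clock barrel and slide it onto the green spot

TASK

Press the red plunger of the barrel dispenser fully down once and let it spring back up, so that a single brass barrel comes out onto the mat. Then, without picking it up, push that barrel with the fingertips across the mat until it lies wholly on the round green spot, and leave it there. The other barrels stay in the dispenser, and the loupe, screwdriver, jar and clock movement are left alone.

Things in the scene. Friction and masses are not known exactly. Their poses are not given: they have to be found in the camera images.
- dispenser: Dispenser fixed to the mat: a clear square magazine (46 mm square, 44 mm high (posts 53 mm wide), open on top) with three stacked brass barrels, and behind it a green housing 46 mm wide, 38 mm high, at x = -108 to -22 mm; the plunger stands at x = -68 mm, y = 0. Origin: on the magazine's axis at the mat surface (3 mm above the bench). x points out of the outlet in the magazine's front face, z up.
- outlet (a point): Middle of the front wall over the outlet slot, at mat height, 22.5 mm ahead of the dispenser's origin. The lowest barrel is shoved straight out here along the dispenser's x; at full stroke its centre lies about 36 mm ahead of this point, a little more if pressed fast. When the plunger is back up the stack drops by one, and another full press would eject another barrel.
- plunger (a joint): Travel of the red plunger, m: 0 up, 0.030 fully down. It moves straight down, springs back up when let go, and takes about 4 N at the start and 8 N at the bottom. It drives a hidden blade, 2 mm per mm, that shoves the lowest barrel out and goes back with the plunger.
- plunger_top (a point): Centre of the top face of the red plunger knob (32 mm across, 12 mm thick), 88 mm above the mat when up, 58 mm when down. It moves with the plunger.
- barrel_1: The lowest brass barrel of the stack, the one that comes out first: a brass disc with a copper-coloured top face and dark centre, 34 mm across, 12 mm high, 40 to 80 g. Origin: centre of its underside, z up. It lies flat on the mat and slides with friction.
- barrel_2: Second barrel from below, same size; must stay in the magazine (it drops 12 mm after the press).
- barrel_3: Top barrel, same size; must stay in the magazine.
- green_spot: The target: a flat green round spot 60 mm across painted flush on the mat, to the left or right of the outlet, 100 to 140 mm to the side. Origin: its centre at the mat surface (3 mm above the bench).
- white_spot: A like spot in white on the other side of the outlet, not the target. Origin: its centre.
- loupe: Black watchmaker's loupe standing loose on the mat in front of the outlet, 36 mm across, 40 mm high; leave alone. Origin: centre of its underside.
- screwdriver: Small loose screwdriver, 130 mm long, lying on the mat in front of the outlet; leave alone. Origin: under its middle, x along its length.
- jar: Small loose glass jar with steel lid beside the plunger housing, 44 mm across, 45 mm high; leave alone. Origin: centre of its underside.
- movement: Loose brass clock movement on the other side of the housing, 66 x 66 x 49 mm; leave alone. Origin: centre of its underside.
Not all that is in view belongs to the job. What is shaped like the dispenser but orange is not meant.

How it is judged:
On the way, in this order (a step that is already met when the one before it is completed fails the run):
1. the plunger is pressed fully down and the lowest barrel is out of the magazine (value of joint plunger above 0.026 m and x of barrel_1 in the frame of dispenser above 0.045 m).
2. the plunger is back up, with that barrel out on the mat (value of joint plunger below 0.003 m and x of barrel_1 in the frame of dispenser above 0.04 m), for 0.1 s.
3. the barrel lies on the green spot (horizontal distance between barrel_1 and green_spot below 0.014 m and angle between barrel_1's own z axis and vertical below 0.1 rad and height (world z) of barrel_1 below 0.006 m), for 0.1 s.
At the end, for the whole second after the job is handed in: The barrel lies flat and at rest on the mat, its centre within 14 mm of the green spot's centre; the plunger is up (within 3 mm); the other two barrels are in the magazine (each within 22 mm of its start) (all of step 3 and linear speed of barrel_1 below 0.01 m/s and value of joint plunger below 0.003 m and distance of each of barrel_2, barrel_3 from where it was at the start of the episode below 0.022 m); the robot touches nothing.
It fails at once if the dispensed barrel is lifted off the mat by more than 10 mm, or tipped over (height (world z) of barrel_1 above 0.013 m or angle between barrel_1's own z axis and vertical above 0.6 rad).
It fails at once if a second barrel leaves the magazine or is lifted (distance of any of barrel_2, barrel_3 from where it was at the start of the episode above 0.03 m).
It fails at once if the loupe, screwdriver, jar or movement is shifted by more than 15 mm (distance of any of loupe, screwdriver, jar, movement from where it was at the start of the episode above 0.015 m).
It also fails if it takes over 45 s, if anything falls off the work surface, if the arm or the gripper's body presses on something with over 40 N, if the wrist force passes 120 N, or if a joint passes its speed limit or range.

ROBOT

A 6-joint arm with a two-finger parallel gripper is mounted at the origin on the work surface. World frame = base frame: x ahead of the robot, y to its left, z up, the work surface at z = 0. Lengths are in m, angles in rad, forces in N, time in s.
With the tool pointing down it reaches from about 0.4 to 0.825 m from the base axis. Payload 7 kg.
Tool frame: the origin (TCP) lies at the very end of the fingers, on their centre line; the grasp point (between the pads) lies 19 mm behind it (grip_depth is the distance from the TCP to the grasp point, in m); z points along the fingers, y is the direction in which the jaws open and shut (so a half turn about z gives the same grasp; the last joint's range is limited). The gripper opens to 88 mm and grips with 3 to 60 N. Pads are 19 mm wide; open, the fingers measure 130 mm over their backs; the gripper's body (78 mm by 193 mm) begins 47 mm behind the grasp point.
Start: joints at [-0.967, 0.359, 0.012, 0, -1.224, -0.288], TCP at [0.21, -0.642, 0.205] pointing down, gripper open.
Joint ranges: [-3.07, 3.07], [-1.43, 2.12], [-1.02, 1.25], [-3.03, 1.67], [-3.05, -0], [-3.03, 3.03]. Speed limits (rad/s): [2.39, 2.39, 3.01, 3.14, 3.14, 3.14].

INTERFACE

Orientations are given as [roll, pitch, yaw] about the fixed x, y, z axes, in that order (R = Rz(yaw) Ry(pitch) Rx(roll)).
In Python, from station import get_state, grab_frame, get_calibration, job_done, grip_depth gives the robot as it stands. The module is installed in compiled form; this text tells all that it offers.
- The arm moves only by the shell command python3 -m crank 'ROWS' [FORCE]. ROWS is JSON, a list of rows, each an object with "turn": the turn, a rotation vector about the tool's x, y, z each as a share of 2 pi rad, from -1 to 1, a list of three; "slide": the shift along the tool's x, y, z each as a share of 0.5 m, from -1 to 1, a list of three; "fingers": the opening, from -1 (shut) to 1 (fully open). A call has 1 to 5 rows; each row is the pose to reach, as a shift and turn from the pose commanded when the call began, along the tool's axes at that moment, turning the shorter way round; what a row does not reach only later rows make up. A row lasts 1/12 s, in which the tool goes at most 41.7 mm and 7.16 degrees, less where a joint would pass 70% of its speed; a pose out of reach is approached as far as the arm can. A call with a number of a shift or a turn outside -1 to 1 is refused whole. A call with a gripper value outside its range is refused whole. The fingers move at their own pace and stop on an object; FORCE is the grip in N (left out, the last holds). Time passes only in rows, so rows that repeat a pose let the fingers close. It gives the time, the measured TCP pose, the force and the opening at its end, in the units of the state.
- get_state(): the state, without advancing time (a new reading comes with each control period).
- grab_frame(name): name is "scene" or "top" or "wrist"; returns the picture (384x512x3 uint8, red, green, blue); there is no depth.
- get_calibration(name): a dict with "K" (3x3 intrinsics, pixels), "dist" ([k1, k2, p1, p2, k3] as OpenCV has them; the pictures are not rectified), "pose" (4x4, takes a point from camera to world coordinates). Camera axes: x right, y up, looking along -z (the intrinsics and any distortion apply to the point x, -y, -z); pixel columns grow to the right and rows downward; lengths in m; the calibration is good to about 2 mm. A picture is of the moment at which its call begins: read the wrist's pose just before it. get_calibration takes no time and is no camera call; for the wrist camera it gives the pose at the moment of the call.
- job_done(): hands the job in, once; it reports no verdict.
The state is a dict: "t": time; "q": joint angles; "qd": joint speeds; "joint_efforts": joint torques, N m; "eef_pos": TCP position; "ee_rot": TCP orientation; "force": force on the tool from outside, world axes, zero at the start; "moment": the same for the moment, N m; "width": finger opening in m.
Only numpy, scipy, OpenCV 4.12 (cv2) and the standard library are available. Lean on these libraries where they do the work, as an engineer would, in place of code of your own. Each camera call takes 0.05 s, during which the arm holds its last target.

## Working session

There is one attempt and no reset: what is moved stays moved. The work goes in short steps, Python scripts to look and compute and a shell command to move; the robot and the scene stay as the last step left them, time stands still between calls to the robot, and variables do not carry over. Pictures are saved under pics/ and viewed, and the job is handed in when it is done.

```bash
mkdir -p pics; python3 - <<'E'
from station import *
import cv2
s=get_state();print(s)
print(grip_depth if not callable(grip_depth) else grip_depth())
for n in("scene","top"):
    cv2.imwrite(f"pics/{n}0.png",cv2.cvtColor(grab_frame(n),cv2.COLOR_RGB2BGR)); print(n,get_calibration(n))
E
```

```text
{'t': 0.0, 'q': array([-9.66891957e-01,  3.59381884e-01,  1.10542842e-02, -3.59768561e-04,
       -1.22411577e+00, -2.88124565e-01]), 'qd': array([-0.00115847,  0.00057103, -0.0001063 , -0.00019229,  0.00144845,
       -0.00014003]), 'joint_efforts': array([ 4.38422103e-04, -5.82718134e+01,  2.93053901e+01,  6.99716672e+00,
        6.68471883e-03, -1.82245576e-04]), 'eef_pos': array([ 0.20944675, -0.64111776,  0.20382224]), 'ee_rot': array([ 3.13991739e+00, -1.43797904e-04, -2.82593525e+00]), 'force': array([ 0.09270483, -1.03545048,  0.59745072]), 'moment': array([ 0.03236023, -0.0005983 , -0.00158435]), 'width': 0.08786756823744869}
0.0188
scene {'K': array([[381.1420951 ,   0.        , 251.31398356],
       [  0.        , 381.1420951 , 187.81169621],
       [  0.        ,   0.        ,   1.        ]]), 'dist': array([-0.13029688,  0.        ,  0.        ,  0.        ,  0.        ]), 'pose': array([[ 0.58082346, -0.56872089,  0.58240936,  1.00196185],
       [ 0.81381526,  0.38926944, -0.43147888, -0.39487428],
       [ 0.01867689,  0.72458668,  0.68893056,  0.62376235],
       [ 0.        ,  0.        ,  0.        ,  1.        ]])}
top {'K': array([[474.20501558,   0.        , 246.77147464],
       [  0.        , 474.20501558, 190.78081302],
       [  0.        ,   0.        ,   1.        ]]), 'dist': array([-0.10840243,  0.        ,  0.        ,  0.        ,  0.        ]), 'pose': array([[-0.00727702,  0.99600957, -0.08894935,  0.48607295],
       [-0.99992054, -0.00633217,  0.01089993, -0.0604526 ],
       [ 0.01029319,  0.08902161,  0.99597651,  0.92272126],
       [ 0.        ,  0.        ,  0.        ,  1.        ]])}
```

View pics/scene0.png

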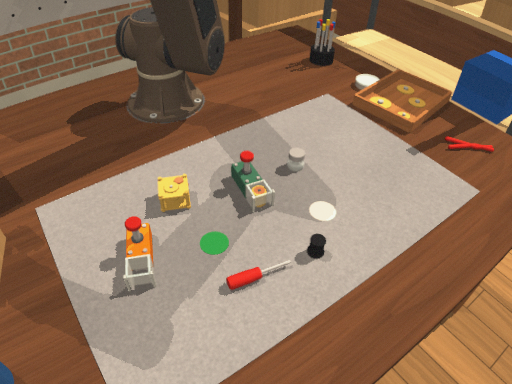

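View pics/top0.png

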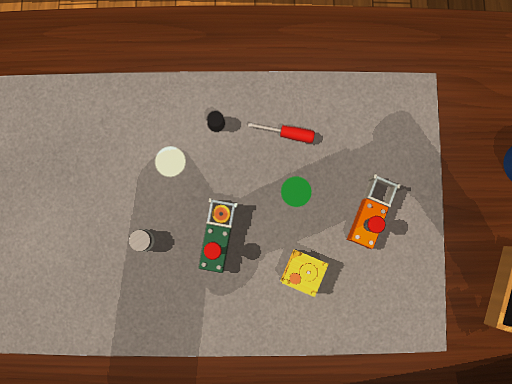

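The scene view shows the green dispenser near (250,180), the green spot at (214,243), and the white spot at (322,211). In the top view, the plunger is at about (213,251), the magazine at (221,213), the green spot at (296,192), the loupe at (216,121) and the screwdriver at (285,130). The orange lookalike is at right.

```bash
cat > h.py <<'E'
import numpy as np,cv2
from station import *
def ray(n,uv,cal=None):
    c=cal or get_calibration(n)
    p=cv2.undistortPoints(np.array([[uv]],float),c["K"],c["dist"])[0,0]
    d=c["pose"][:3,:3]@np.array([p[0],-p[1],-1.]); return c["pose"][:3,3],d
def onz(n,uv,z,cal=None):
    o,d=ray(n,uv,cal); return o+d*(z-o[2])/d[2]
def proj(n,P,cal=None):
    c=cal or get_calibration(n); T=np.linalg.inv(c["pose"])
    q=T[:3,:3]@np.array(P,float)+T[:3,3]; q=np.array([[[q[0],-q[1],-q[2]]]])
    return cv2.projectPoints(q,np.zeros(3),np.zeros(3),c["K"],c["dist"])[0][0,0]
def blob(im,lo,hi,box):
    h=cv2.cvtColor(im,cv2.COLOR_RGB2HSV); m=cv2.inRange(h,np.array(lo),np.array(hi))
    k=np.zeros_like(m);x0,y0,x1,y1=box;k[y0:y1,x0:x1]=m[y0:y1,x0:x1]
    n,l,st,ce=cv2.connectedComponentsWithStats(k)
    i=1+np.argmax(st[1:,4]); return ce[i],st[i]
E
python3 - <<'E'
from h import *
r=lambda f:cv2.cvtColor(cv2.imread(f),cv2.COLOR_BGR2RGB)
t=r("pics/top0.png");s=r("pics/scene0.png")
G=([45,120,60],[75,255,255]);R=([0,170,90],[8,255,255])
for n,im,g,p,o in(("top",t,(270,165,330,220),(200,235,226,265),(200,200,240,225)),("scene",s,(190,225,240,262),(236,148,258,162),(245,180,270,205))):
    c,st=blob(im,*G,g);print(n,"green",c,st,onz(n,c,.003).round(4))
    c,st=blob(im,*R,p);print(n,"plunger",c,st,onz(n,c,.091).round(4), onz(n,c,.085).round(4))
for nm,uv,z in(("barrel3",(221.5,213.5),.039),("loupe",(216,121),.043),("jar",(139.5,240),.048),("sd tip",(248,125),.006),("sd end",(314,137),.01),("white",(170.5,161.5),.003)): print(nm,onz("top",uv,z).round(4))
b=cv2.resize(t[140:290,130:350],None,fx=3.6,fy=3.6,interpolation=cv2.INTER_CUBIC);cv2.imwrite("pics/z0.png",cv2.cvtColor(b,cv2.COLOR_RGB2BGR))
E
```

```text
top green [295.67642957 191.33333333] [281 177  30  30 717] [ 0.5665 -0.1659  0.003 ]
top plunger [212.04979253 250.42323651] [204 242  17  18 241] [ 0.4563 -0.0082  0.091 ] [ 0.4561 -0.0079  0.085 ]
scene green [213.86166008 242.61264822] [200 232  29  22 506] [ 0.5668 -0.1646  0.003 ]
scene plunger [246.31623932 156.1025641 ] [240 151  14  11 117] [ 0.462  -0.0109  0.091 ] [ 0.4559 -0.0066  0.085 ]
barrel3 [ 0.5228 -0.0227  0.039 ]
loupe [ 0.6975 -0.0128  0.043 ]
jar [0.4744 0.1284 0.048 ]
sd tip [ 0.698  -0.0739  0.006 ]
sd end [ 0.6727 -0.2031  0.01  ]
white [0.6268 0.0787 0.003 ]
```

View pics/z0.png

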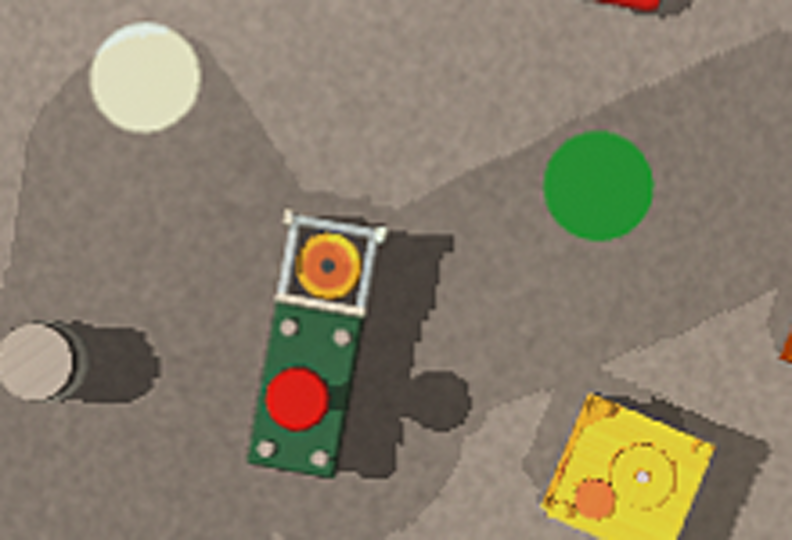

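```bash
cat >> h.py <<'E'
from scipy.spatial.transform import Rotation as Ro
def go(P,yaw):
    s=get_state(); R=Ro.from_euler("xyz",s["ee_rot"]); T=Ro.from_euler("xyz",[np.pi,0,yaw])
    d=R.inv().apply(np.array(P)-s["eef_pos"])
    print("slide",(d/.5).round(4),"turn",((R.inv()*T).as_rotvec()/2/np.pi).round(4),"rows>=",np.linalg.norm(d)/.0417)
E
python3 - <<'E'
from h import *
go([.456,-.008,.15],-1.674)
E
```

```text
slide [-0.8619  1.0505  0.1093] turn [ 2.000e-04  1.000e-04 -1.833e-01] rows>= 16.34619609508596
```

```bash
python3 -m crank '[{"turn":[0,0,-0.09],"slide":[-0.43,0.52,0.0],"fingers":-1},{"turn":[0,0,-0.09],"slide":[-0.43,0.52,0.0],"fingers":-1},{"turn":[0,0,-0.09],"slide":[-0.43,0.52,0.0],"fingers":-1},{"turn":[0,0,-0.09],"slide":[-0.43,0.52,0.0],"fingers":-1},{"turn":[0,0,-0.09],"slide":[-0.43,0.52,0.0],"fingers":-1}]' 10
python3 -c "
from h import *
go([.456,-.008,.15],-1.674)"
```

```text
t: 0.52
eef_pos: [0.2859, -0.4459, 0.2042]
ee_rot: [3.141, 0.0, -2.254]
force: [1.6, 0.2, -0.1]
width: 0.0596
slide [-0.8939  0.2889  0.1088] turn [ 0.0001  0.0001 -0.0923] rows>= 11.339779147088331
```

```bash
python3 -m crank '[{"turn":[0,0,-0.092],"slide":[-0.894,0.289,0.05],"fingers":-1},{"turn":[0,0,-0.092],"slide":[-0.894,0.289,0.05],"fingers":-1},{"turn":[0,0,-0.092],"slide":[-0.894,0.289,0.05],"fingers":-1},{"turn":[0,0,-0.092],"slide":[-0.894,0.289,0.05],"fingers":-1},{"turn":[0,0,-0.092],"slide":[-0.894,0.289,0.05],"fingers":-1}]'
python3 -c "
from h import *
go([.456,-.008,.15],-1.674)"
```

```text
t: 0.93
eef_pos: [0.3625, -0.2524, 0.1936]
ee_rot: [-3.141, 0.0, -1.676]
force: [0.9, 0.5, 0.3]
width: 0.0265
slide [-0.5057 -0.1347  0.0873] turn [-0.      0.     -0.0003] rows>= 6.362136502388307
```

```bash
python3 -m crank '[{"turn":[0,0,0],"slide":[-0.506,-0.135,0.087],"fingers":-1},{"turn":[0,0,0],"slide":[-0.506,-0.135,0.087],"fingers":-1},{"turn":[0,0,0],"slide":[-0.506,-0.135,0.087],"fingers":-1},{"turn":[0,0,0],"slide":[-0.506,-0.135,0.087],"fingers":-1},{"turn":[0,0,0],"slide":[-0.506,-0.135,0.087],"fingers":-1}]'
python3 -c "
from h import *
go([.456,-.008,.15],-1.674)"
```

```text
t: 1.35
eef_pos: [0.4373, -0.0607, 0.1595]
ee_rot: [-3.141, 0.0, -1.682]
force: [0.9, -0.6, 1.1]
width: 0.0008
slide [-0.109  -0.0254  0.019 ] turn [-0.0001  0.0001 -0.0013] rows>= 1.3609269464549476
```

```bash
python3 -m crank '[{"turn":[0,0,0],"slide":[-0.109,-0.025,0.019],"fingers":-1},{"turn":[0,0,0],"slide":[-0.109,-0.025,0.019],"fingers":-1},{"turn":[0,0,0],"slide":[-0.109,-0.025,0.019],"fingers":-1},{"turn":[0,0,0],"slide":[-0.109,-0.025,0.019],"fingers":-1}]'
python3 - <<'E'
from h import *
go([.456,-.008,.1],-1.674)
for n in("scene","wrist"):
    cv2.imwrite(f"pics/{n}1.png",cv2.cvtColor(grab_frame(n),cv2.COLOR_RGB2BGR))
E
```

```text
t: 1.68
eef_pos: [0.4555, -0.0093, 0.1495]
ee_rot: [3.14, -0.001, -1.68]
force: [-0.9, -1.1, -0.0]
width: 0.0007
slide [-0.0028 -0.0009  0.0991] turn [ 0.0002 -0.0001 -0.001 ] rows>= 1.188206799338625
```

View pics/wrist1.png

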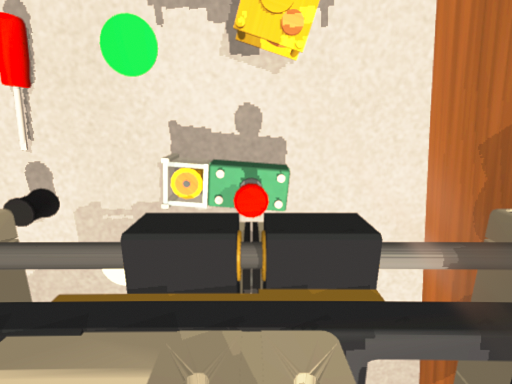

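View pics/scene1.png

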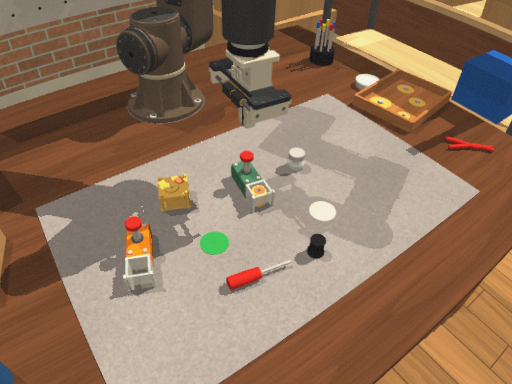

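```bash
python3 - <<'E'
from h import *
e=get_state()["eef_pos"]
print(proj("scene",e),proj("wrist",e),proj("wrist",[.456,-.008,.091]),get_calibration("wrist")["pose"].round(3))
im=cv2.cvtColor(cv2.imread("pics/wrist1.png"),cv2.COLOR_BGR2RGB)
c,st=blob(im,[0,170,90],[8,255,255],(225,175,275,222));print(c,st,onz("wrist",c,.091))
print("green",onz("wrist",blob(im,[45,120,60],[75,255,255],(90,5,170,85))[0],.003))
print("b3",onz("wrist",(186,183),.039))
E
```

```text
[244.93633392 132.86554984] [251.66707058 222.80676934] [251.01327126 202.15007451] [[-0.994 -0.107 -0.028  0.448]
 [ 0.111 -0.962 -0.251 -0.077]
 [ 0.    -0.252  0.968  0.33 ]
 [ 0.     0.     0.     1.   ]]
[250.68252212 200.13716814] [234 184  35  33 904] [ 0.45608493 -0.00986681  0.091     ]
green [ 0.56727412 -0.1673969   0.003     ]
b3 [ 0.52345857 -0.02142395  0.039     ]
```

```bash
python3 - <<'E'
import cv2
a=cv2.imread("pics/scene1.png")[50:220,190:310];cv2.imwrite("pics/z1.png",cv2.resize(a,None,fx=3.5,fy=3.5,interpolation=cv2.INTER_CUBIC))
E
```

```text
(no output)
```

View pics/z1.png

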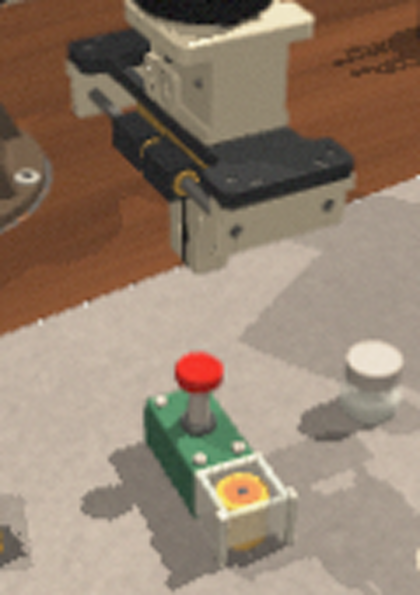

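```bash
python3 -m crank '[{"turn":[0,0,0],"slide":[0,-0.001,0.06],"fingers":-1},{"turn":[0,0,0],"slide":[0,-0.001,0.11],"fingers":-1},{"turn":[0,0,0],"slide":[0,-0.001,0.11],"fingers":-1}]'
python3 -m crank '[{"turn":[0,0,0],"slide":[0,0,0.016],"fingers":-1},{"turn":[0,0,0],"slide":[0,0,0.036],"fingers":-1},{"turn":[0,0,0],"slide":[0,0,0.056],"fingers":-1},{"turn":[0,0,0],"slide":[0,0,0.070],"fingers":-1},{"turn":[0,0,0],"slide":[0,0,0.070],"fingers":-1}]'
```

```text
t: 2.03
eef_pos: [0.4529, -0.0121, 0.0916]
ee_rot: [3.136, -0.002, -1.685]
force: [-1.7, 0.0, -0.6]
width: 0.0001
t: 2.45
eef_pos: [0.4574, -0.0104, 0.0607]
ee_rot: [-3.14, 0.0, -1.682]
force: [0.4, -0.8, 3.6]
width: 0.0002
```

```bash
python3 - <<'E'
from h import *
for n in("scene","top"):
    cv2.imwrite(f"pics/{n}2.png",cv2.cvtColor(grab_frame(n),cv2.COLOR_RGB2BGR))
a=cv2.imread("pics/scene2.png")[90:260,180:330];cv2.imwrite("pics/z2.png",cv2.resize(a,None,fx=3.5,fy=3.5,interpolation=cv2.INTER_CUBIC))
s=get_state();print(s["eef_pos"],s["force"])
E
```

```text
[ 0.45733538 -0.01037026  0.06126777] [ 1.0829202  -2.9603038   3.77493881]
```

View pics/z2.png

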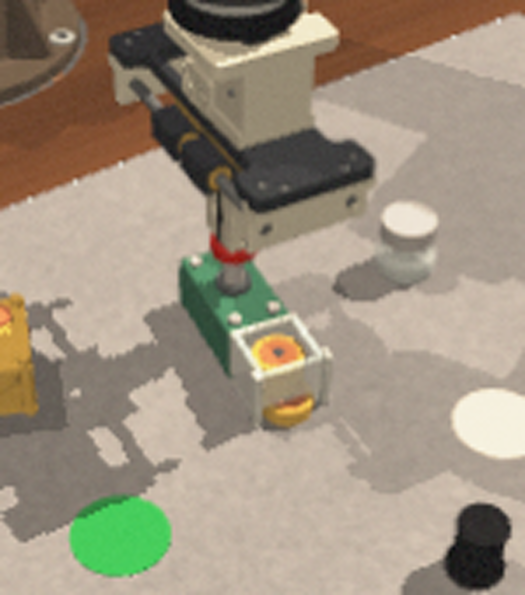

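View pics/top2.png

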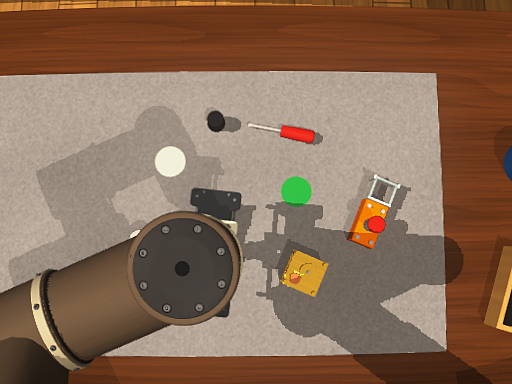

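The barrel is only partway out of the slot (zoom (290,408)) and the force is about 4 N, so the plunger isn't fully down yet. I'll press further and watch the force.

```bash
python3 -m crank '[{"turn":[0,0,0],"slide":[0,0,0.010],"fingers":-1},{"turn":[0,0,0],"slide":[0,0,0.014],"fingers":-1},{"turn":[0,0,0],"slide":[0,0,0.014],"fingers":-1}]'
python3 - <<'E'
from h import *
s=get_state();print(s["eef_pos"],s["force"])
cv2.imwrite(f"pics/scene3.png",cv2.cvtColor(grab_frame("scene"),cv2.COLOR_RGB2BGR))
a=cv2.imread("pics/scene3.png")[90:260,180:330];cv2.imwrite("pics/z3.png",cv2.resize(a,None,fx=3.5,fy=3.5,interpolation=cv2.INTER_CUBIC))
s=get_state();print(s["eef_pos"],s["force"])
E
```

```text
t: 2.8
eef_pos: [0.4573, -0.0103, 0.0542]
ee_rot: [-3.139, 0.0, -1.682]
force: [1.2, -2.6, 4.3]
width: 0.0005
[ 0.45734766 -0.01031395  0.05415418] [ 1.22410123 -2.56516038  4.34218991]
[ 0.45731742 -0.01027307  0.05418634] [ 2.42092215 -3.28236495  3.60294298]
```

View pics/z3.png

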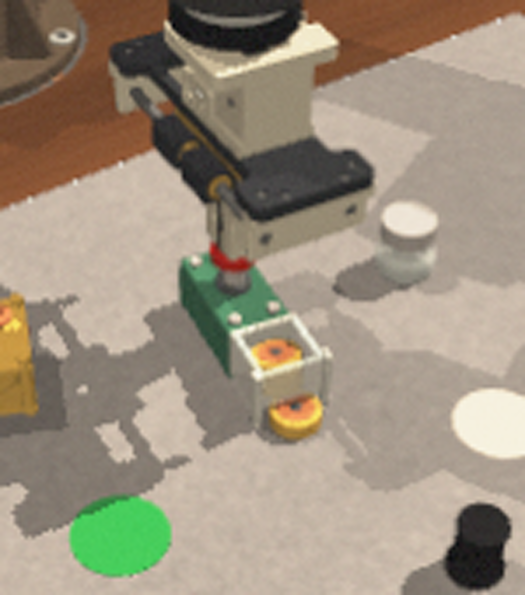

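```bash
python3 - <<'E'
from h import *
b=onz("scene",(180+296/3.5,90+407/3.5),.015); print(b)
print((b-np.array([.523,-.022,.015]))@np.array([.977,-.214,0]))
for z in(.054,.061,.07): print(z,proj("scene",[.4573,-.0103,z]), proj("scene",[.4573+.02,-.0103+.0095,z]))
E
```

```text
[ 0.55207604 -0.02383404  0.015     ]
0.028799771660551903
0.054 [245.21360081 167.52775378] [253.65183733 170.71790695]
0.061 [245.23755947 165.19847016] [253.72241608 168.38522138]
0.07 [245.26883835 162.16649957] [253.81427421 165.34835055]
```

The barrel is about 29 mm out of about 58, so the plunger is roughly half down. The real fingertips seem to be about 20 mm higher than reported. I'll keep pressing while watching the force.

```bash
python3 -m crank '[{"turn":[0,0,0],"slide":[0,0,0.010],"fingers":-1},{"turn":[0,0,0],"slide":[0,0,0.020],"fingers":-1},{"turn":[0,0,0],"slide":[0,0,0.024],"fingers":-1},{"turn":[0,0,0],"slide":[0,0,0.024],"fingers":-1}]'
python3 - <<'E'
from h import *
cv2.imwrite(f"pics/scene4.png",cv2.cvtColor(grab_frame("scene"),cv2.COLOR_RGB2BGR))
a=cv2.imread("pics/scene4.png")[90:260,180:330];cv2.imwrite("pics/z4.png",cv2.resize(a,None,fx=3.5,fy=3.5,interpolation=cv2.INTER_CUBIC))
s=get_state();print(s["eef_pos"],s["force"])
E
```

```text
t: 3.18
eef_pos: [0.4573, -0.0103, 0.0419]
ee_rot: [-3.14, 0.0, -1.682]
force: [1.3, -2.8, 5.5]
width: 0.0005
[ 0.45732108 -0.01023793  0.04202162] [ 2.2615422  -2.86019051  6.83049146]
```

View pics/z4.png

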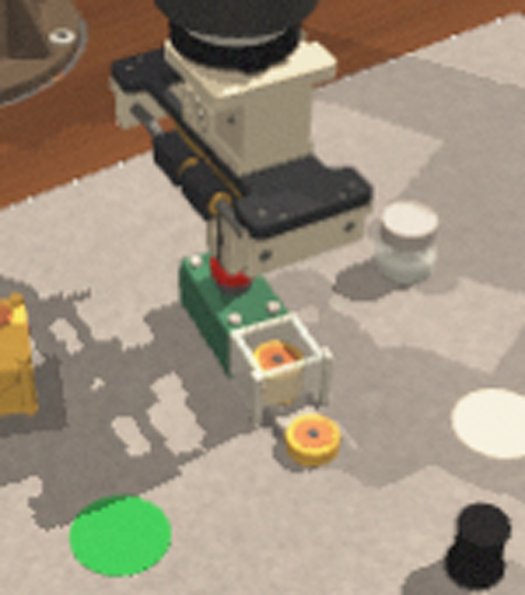

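```bash
python3 -m crank '[{"turn":[0,0,0],"slide":[0,0,0.006],"fingers":-1},{"turn":[0,0,0],"slide":[0,0,0.008],"fingers":-1},{"turn":[0,0,0],"slide":[0,0,0.008],"fingers":-1}]'
python3 - <<'E'
from h import *
b=onz("scene",(180+314/3.5,90+433/3.5),.015); print(b,(b-np.array([.523,-.022,.015]))@np.array([.977,-.214,0]))
cv2.imwrite(f"pics/scene5.png",cv2.cvtColor(grab_frame("scene"),cv2.COLOR_RGB2BGR))
a=cv2.imread("pics/scene5.png")[90:260,180:330];cv2.imwrite("pics/z5.png",cv2.resize(a,None,fx=3.5,fy=3.5,interpolation=cv2.INTER_CUBIC))
s=get_state();print(s["eef_pos"],s["force"])
E
```

```text
t: 3.48
eef_pos: [0.4575, -0.0103, 0.0393]
ee_rot: [-3.139, 0.0, -1.681]
force: [-4.3, -2.5, 21.4]
width: 0.0007
[ 0.57621066 -0.02801979  0.015     ] 0.0532750470042918
[ 0.45750457 -0.01025009  0.03928055] [-3.46983243 -2.52544809 21.81848019]
```

View pics/z5.png

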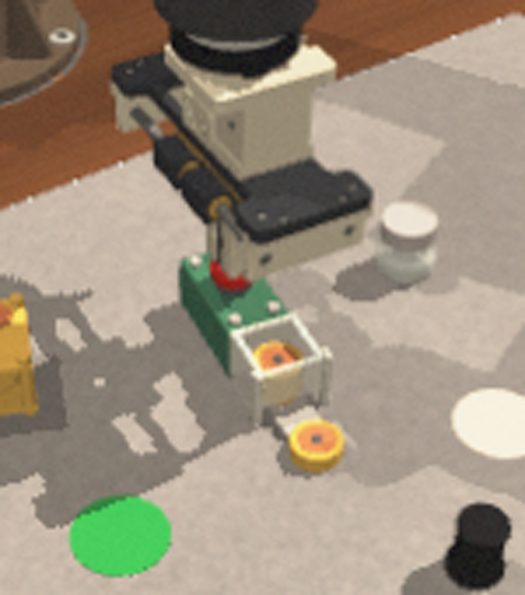

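Force jumped to 21 N and the barrel is about 57 mm out, so the plunger has bottomed. Now I'll lift.

```bash
python3 -m crank '[{"turn":[0,0,0],"slide":[0,0,-0.05],"fingers":-1},{"turn":[0,0,0],"slide":[0,0,-0.12],"fingers":-1},{"turn":[0,0,0],"slide":[0,0,-0.19],"fingers":-1},{"turn":[0,0,0],"slide":[0,0,-0.26],"fingers":-1},{"turn":[0,0,0],"slide":[0,0,-0.26],"fingers":-1}]'
python3 - <<'E'
from h import *
for n in("scene","wrist"):
    cv2.imwrite(f"pics/{n}6.png",cv2.cvtColor(grab_frame(n),cv2.COLOR_RGB2BGR))
a=cv2.imread("pics/scene6.png")[60:260,180:330];cv2.imwrite("pics/z6.png",cv2.resize(a,None,fx=3,fy=3,interpolation=cv2.INTER_CUBIC))
s=get_state();print(s["eef_pos"],s["force"])
E
```

```text
t: 3.95
eef_pos: [0.4598, -0.0094, 0.1742]
ee_rot: [-3.132, 0.004, -1.681]
force: [1.3, 0.4, 0.6]
width: 0.0006
[ 0.45678003 -0.00968817  0.1687923 ] [-0.99553347  0.20468423 -1.29260454]
```

View pics/z6.png

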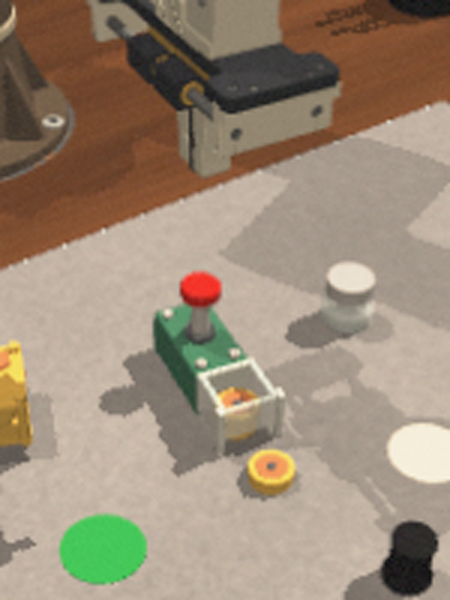

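View pics/wrist6.png

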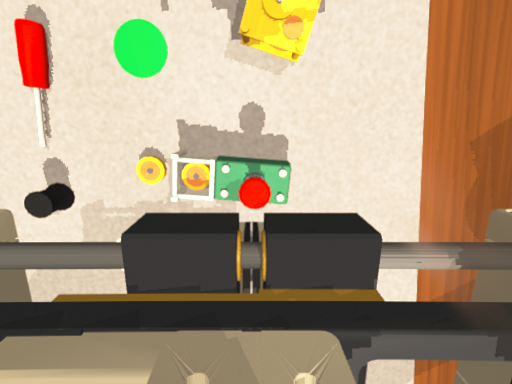

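The plunger is back up and one barrel is out, at wrist (151,169) and scene (270,216). Two barrels remain in the magazine. Next I'll locate the barrel and check the finger-height offset.

```bash
python3 - <<'E'
from h import *
r=lambda f:cv2.cvtColor(cv2.imread(f),cv2.COLOR_BGR2RGB)
Y=([8,150,120],[32,255,255])
s=r("pics/scene6.png");w=r("pics/wrist6.png")
c,st=blob(s,[3,120,120],[32,255,255],(258,207,285,228));print(c,st,onz("scene",c,.013))
c,st=blob(w,[3,120,120],[32,255,255],(130,150,168,188));print(c,st,onz("wrist",c,.013))
c,st=blob(w,[45,120,60],[75,255,255],(100,10,180,85));print(c,st,onz("wrist",c,.003))
c,st=blob(w,[0,170,90],[8,255,255],(230,170,280,215));print(c,st,onz("wrist",c,.091))
e=get_state()["eef_pos"];print(proj("scene",e),proj("scene",e+[0,0,.02]),"tip seen",(180+208/3,60+173/3), proj("scene",e+[.02,0.01,.02]),proj("scene",e+[.02,.01,0]))
E
```

```text
[269.87150838 216.88826816] [263 210  15  15 179] [ 0.58238443 -0.03219392  0.013     ]
[150.86271451 169.18096724] [136 156  31  28 641] [ 0.57621126 -0.03293581  0.013     ]
[140.03326572  47.91764706] [ 114   19   53   59 2465] [ 0.56414405 -0.16652347  0.003     ]
[254.44030809 192.81899872] [239 177  32  32 779] [ 0.45417731 -0.01023498  0.091     ]
[245.74839671 125.71549758] [245.8369397  117.66565488] tip seen (249.33333333333331, 117.66666666666666) [255.44541916 120.63494981] [255.19745382 128.71622193]
```

```bash
python3 - <<'E'
from h import *
s=get_state();e=s["eef_pos"];R=Ro.from_euler("xyz",s["ee_rot"])
im=cv2.imread("pics/scene6.png")
for col,off in(((0,0,255),0),((255,0,255),.021)):
  for pts in([(a,b,-.066-off) for a,b in((.039,.0965),(.039,-.0965),(-.039,-.0965),(-.039,.0965))],[(a,b,-off) for a,b in((.0095,.021),(.0095,-.021),(-.0095,-.021),(-.0095,.021))]):
    q=np.array([proj("scene",e+R.apply(p)) for p in pts])
    sc=4; q=((q-[190,20])*sc).astype(int)
    try: big
    except NameError: big=cv2.resize(im[20:160,190:330],None,fx=sc,fy=sc,interpolation=cv2.INTER_CUBIC)
    cv2.polylines(big,[q.reshape(-1,1,2)],True,col,1)
cv2.imwrite("pics/z7.png",big)
E
```

```text
(no output)
```

View pics/z7.png

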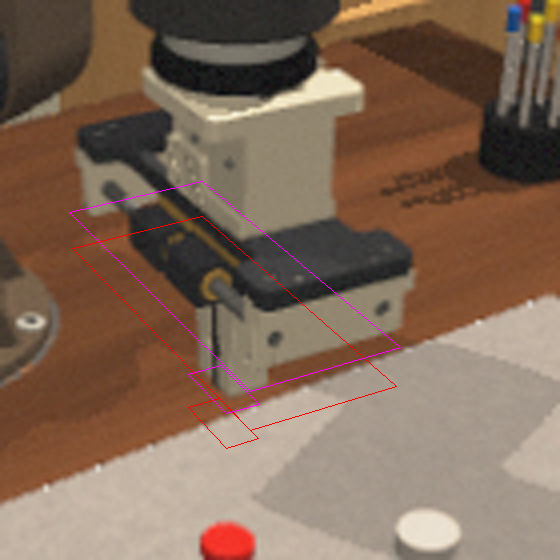

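```bash
python3 -c "
from h import *
go([.587,.010,.10],-1.681)"
```

```text
slide [-0.0678 -0.254   0.1385] turn [-0.0005  0.0004 -0.0002] rows>= 3.5631686269909513
```

```bash
python3 -m crank '[{"turn":[0,0,0],"slide":[-0.068,-0.254,0],"fingers":-0.68},{"turn":[0,0,0],"slide":[-0.068,-0.254,0],"fingers":-0.68},{"turn":[0,0,0],"slide":[-0.068,-0.254,0.138],"fingers":-0.68},{"turn":[0,0,0],"slide":[-0.068,-0.254,0.138],"fingers":-0.68},{"turn":[0,0,0],"slide":[-0.068,-0.254,0.138],"fingers":-0.68}]'
python3 -m crank '[{"turn":[0,0,0],"slide":[0,0,0],"fingers":-0.68},{"turn":[0,0,0],"slide":[0,0,0],"fingers":-0.68}]'
python3 - <<'E'
from h import *
go([.586,.009,.01],-1.681)
im=grab_frame("wrist")
cv2.imwrite("pics/wrist8.png",cv2.cvtColor(im,cv2.COLOR_RGB2BGR))
cv2.imwrite("pics/scene8.png",cv2.cvtColor(grab_frame("scene"),cv2.COLOR_RGB2BGR))
a=cv2.imread("pics/scene8.png")[60:260,180:330];cv2.imwrite("pics/z8.png",cv2.resize(a,None,fx=3,fy=3,interpolation=cv2.INTER_CUBIC))
E
```

```text
t: 4.47
eef_pos: [0.5842, 0.0091, 0.0876]
ee_rot: [3.128, -0.005, -1.684]
force: [-1.7, 0.3, -1.8]
width: 0.0139
t: 4.63
eef_pos: [0.5852, 0.0091, 0.097]
ee_rot: [3.139, -0.001, -1.682]
force: [0.5, 0.1, 1.5]
width: 0.0139
slide [-1.00e-04 -2.00e-03  1.74e-01] turn [ 0.0004 -0.0002 -0.0002] rows>= 2.0867213589668627
```

View pics/wrist8.png

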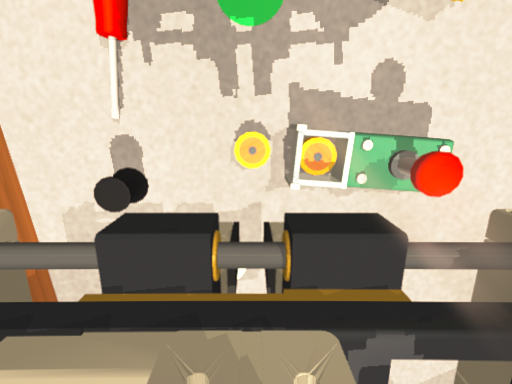

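View pics/z8.png

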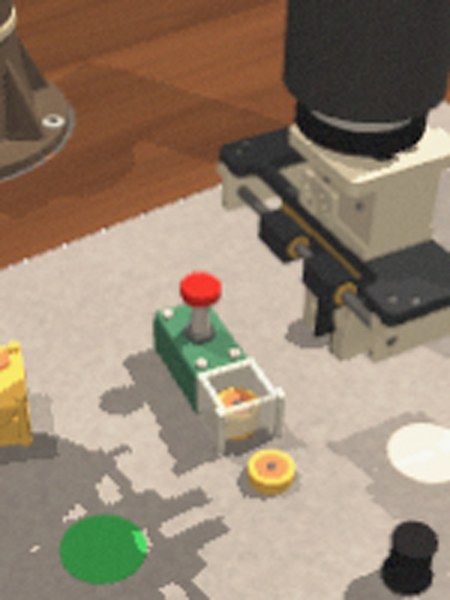

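The barrel at (252,150) in the wrist view lines up with the finger gap at about column 251. Descending.

```bash
python3 -m crank '[{"turn":[0,0,0],"slide":[0,-0.002,0.08],"fingers":-0.68},{"turn":[0,0,0],"slide":[0,-0.002,0.15],"fingers":-0.68},{"turn":[0,0,0],"slide":[0,-0.002,0.19],"fingers":-0.68},{"turn":[0,0,0],"slide":[0,-0.002,0.194],"fingers":-0.68},{"turn":[0,0,0],"slide":[0,-0.002,0.194],"fingers":-0.68}]'
python3 - <<'E'
from h import *
s=get_state();print(s["eef_pos"],s["force"])
cv2.imwrite("pics/scene9.png",cv2.cvtColor(grab_frame("scene"),cv2.COLOR_RGB2BGR))
a=cv2.imread("pics/scene9.png")[120:260,210:370];cv2.imwrite("pics/z9.png",cv2.resize(a,None,fx=4,fy=4,interpolation=cv2.INTER_CUBIC))
E
```

```text
t: 5.15
eef_pos: [0.587, 0.0094, 0.0022]
ee_rot: [-3.141, 0.0, -1.682]
force: [-0.7, 0.3, 0.2]
width: 0.014
[0.58703967 0.00939696 0.00215596] [-0.70221264  0.33348834  0.22422515]
```

View pics/z9.png

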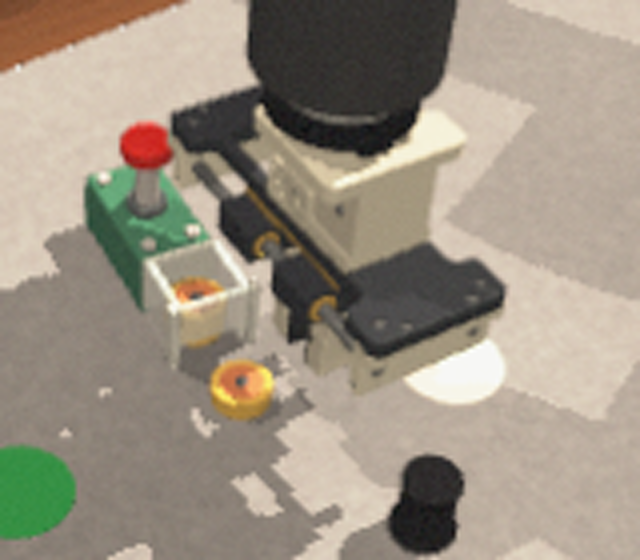

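```bash
python3 -m crank '[{"turn":[0,0,0],"slide":[0,0,0.018],"fingers":-0.68},{"turn":[0,0,0],"slide":[0,0,0.028],"fingers":-0.68},{"turn":[0,0,0],"slide":[0,0,0.030],"fingers":-0.68}]'
python3 - <<'E'
from h import *
s=get_state();print(s["eef_pos"],s["force"])
cv2.imwrite("pics/scene10.png",cv2.cvtColor(grab_frame("scene"),cv2.COLOR_RGB2BGR))
a=cv2.imread("pics/scene10.png")[120:260,210:370];cv2.imwrite("pics/z10.png",cv2.resize(a,None,fx=4,fy=4,interpolation=cv2.INTER_CUBIC))
E
```

```text
t: 5.45
eef_pos: [0.5873, 0.0095, -0.0137]
ee_rot: [-3.141, 0.001, -1.682]
force: [-0.7, -0.3, -0.5]
width: 0.0144
[ 0.58729139  0.00951321 -0.01370177] [-0.6579425  -0.30385997 -0.45796506]
```

View pics/z10.png

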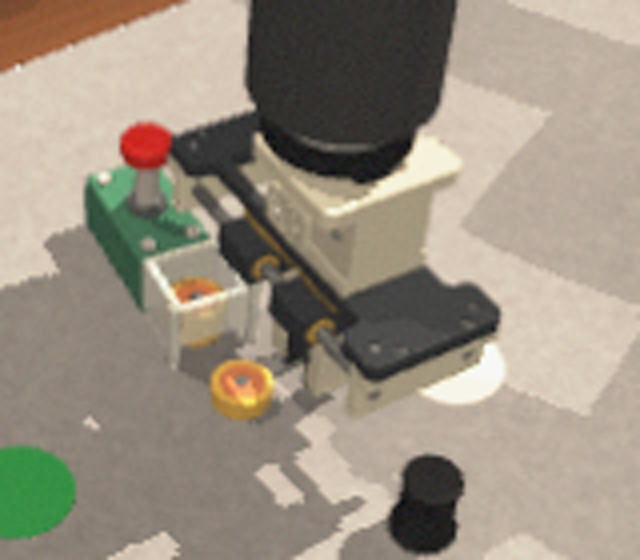

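No mat contact, and the fingers are at mid-barrel height. The push needs about 0.152 m along tool x in total; I'll do the first part slowly.

```bash
python3 -m crank '[{"turn":[0,0,0],"slide":[0.014,0,0],"fingers":-0.68},{"turn":[0,0,0],"slide":[0.028,0,0],"fingers":-0.68},{"turn":[0,0,0],"slide":[0.042,0,0],"fingers":-0.68},{"turn":[0,0,0],"slide":[0.056,0,0],"fingers":-0.68},{"turn":[0,0,0],"slide":[0.070,0,0],"fingers":-0.68}]'
python3 - <<'E'
from h import *
s=get_state();print(s["eef_pos"],s["force"])
cv2.imwrite("pics/scene11.png",cv2.cvtColor(grab_frame("scene"),cv2.COLOR_RGB2BGR))
cv2.imwrite("pics/wrist11.png",cv2.cvtColor(grab_frame("wrist"),cv2.COLOR_RGB2BGR))
a=cv2.imread("pics/scene11.png")[120:260,190:350];cv2.imwrite("pics/z11.png",cv2.resize(a,None,fx=4,fy=4,interpolation=cv2.INTER_CUBIC))
E
```

```text
t: 5.92
eef_pos: [0.5833, -0.0263, -0.0138]
ee_rot: [-3.141, 0.0, -1.683]
force: [-0.0, 0.9, -0.2]
width: 0.014
[ 0.58327358 -0.0263112  -0.01380308] [-0.02961127  0.90300387 -0.21909464]
```

View pics/z11.png

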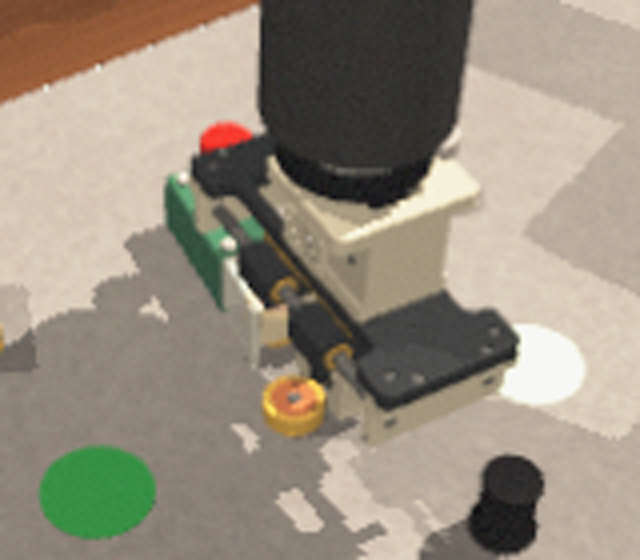

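View pics/wrist11.png

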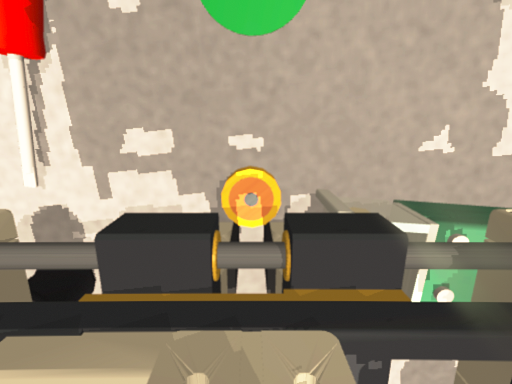

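The barrel is nestled between the fingers at (250,199), and the green spot sits straight ahead at column 253. Continuing.

```bash
python3 -m crank '[{"turn":[0,0,0],"slide":[0.018,0,0],"fingers":-0.68},{"turn":[0,0,0],"slide":[0.038,0,0],"fingers":-0.68},{"turn":[0,0,0],"slide":[0.058,0,0],"fingers":-0.68},{"turn":[0,0,0],"slide":[0.078,0,0],"fingers":-0.68},{"turn":[0,0,0],"slide":[0.098,0,0],"fingers":-0.68}]'
python3 -m crank '[{"turn":[0,0,0],"slide":[0.020,0.001,0],"fingers":-0.68},{"turn":[0,0,0],"slide":[0.040,0.002,0],"fingers":-0.68},{"turn":[0,0,0],"slide":[0.060,0.002,0],"fingers":-0.68},{"turn":[0,0,0],"slide":[0.074,0.002,0],"fingers":-0.68},{"turn":[0,0,0],"slide":[0.080,0.002,0],"fingers":-0.68}]'
python3 - <<'E'
from h import *
s=get_state();print(s["eef_pos"],s["force"])
cv2.imwrite("pics/scene12.png",cv2.cvtColor(grab_frame("scene"),cv2.COLOR_RGB2BGR))
cv2.imwrite("pics/wrist12.png",cv2.cvtColor(grab_frame("wrist"),cv2.COLOR_RGB2BGR))
go([.5688,-.1415,-.0138],-1.682)
E
```

```text
t: 6.43
eef_pos: [0.5777, -0.0752, -0.0139]
ee_rot: [3.142, 0.0, -1.682]
force: [1.2, 0.9, 0.6]
width: 0.014
t: 6.85
eef_pos: [0.5721, -0.1149, -0.014]
ee_rot: [3.141, -0.0, -1.683]
force: [0.3, -0.3, -0.3]
width: 0.0137
[ 0.57214107 -0.11494109 -0.01399524] [ 0.28798412 -0.33576177 -0.27110208]
slide [ 0.0546  0.0008 -0.0004] turn [ 0.     -0.     -0.0002] rows>= 0.6549837451522252
```

View pics/wrist12.png

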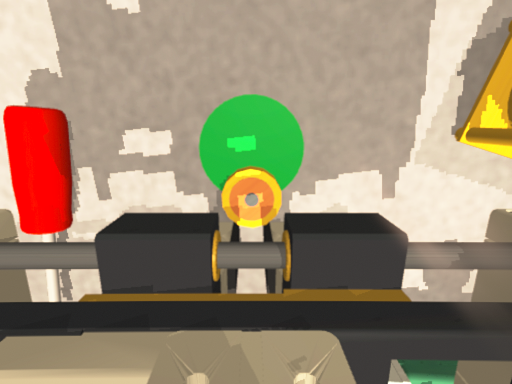

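View pics/scene12.png

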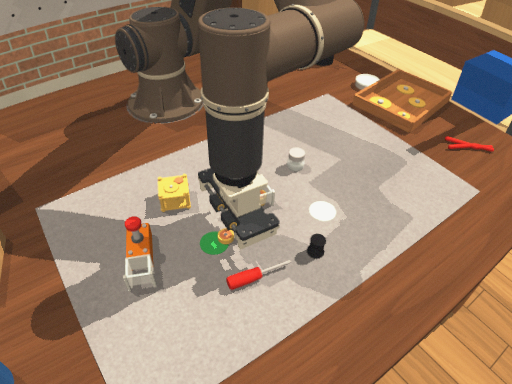

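```bash
python3 - <<'E'
from h import *
im=cv2.cvtColor(cv2.imread("pics/wrist12.png"),cv2.COLOR_BGR2RGB)
cal=get_calibration("wrist")
u=proj("wrist",[0,0,0],cal)
for dz in(0,.021):
    c=dict(cal);c["pose"]=cal["pose"].copy();c["pose"][2,3]+=dz
    b=onz("wrist",(251.5,198.5),.015,c);g=onz("wrist",(251.5,146.5),.003,c)
    print(dz,b,g,g-b,"spot diam",np.linalg.norm(onz("wrist",(200,146),.003,c)-onz("wrist",(303,146),.003,c)))
E
```

```text
0 [ 0.56960179 -0.1394089   0.015     ] [ 0.5665187  -0.16679535  0.003     ] [-0.00308308 -0.02738645 -0.012     ] spot diam 0.058905709611665615
0.021 [ 0.57021937 -0.13360527  0.015     ] [ 0.56669475 -0.16493717  0.003     ] [-0.00352462 -0.0313319  -0.012     ] spot diam 0.0664753631550117
```

```bash
python3 -m crank '[{"turn":[0,0,0],"slide":[0.014,0,0],"fingers":-0.68},{"turn":[0,0,0],"slide":[0.030,0,0],"fingers":-0.68},{"turn":[0,0,0],"slide":[0.044,0,0],"fingers":-0.68},{"turn":[0,0,0],"slide":[0.052,0,0],"fingers":-0.68},{"turn":[0,0,0],"slide":[0.055,0,0],"fingers":-0.68}]'
python3 -m crank '[{"turn":[0,0,0],"slide":[0,0,0],"fingers":-0.68}]'
python3 - <<'E'
from h import *
cv2.imwrite("pics/wrist13.png",cv2.cvtColor(grab_frame("wrist"),cv2.COLOR_RGB2BGR))
E
```

```text
t: 7.37
eef_pos: [0.5692, -0.1418, -0.014]
ee_rot: [3.142, 0.0, -1.683]
force: [1.0, 0.5, -0.4]
width: 0.0143
t: 7.45
eef_pos: [0.5692, -0.1416, -0.014]
ee_rot: [3.142, -0.0, -1.683]
force: [-0.2, -0.2, 0.2]
width: 0.0137
```

View pics/wrist13.png

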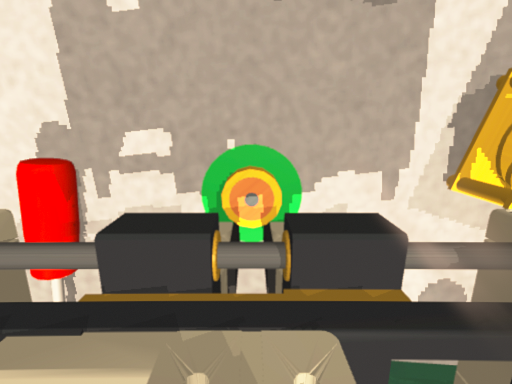

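The barrel at (251,199) looks centred on the spot, whose centre is about (251,194). I'll back straight off and lift.

```bash
python3 -m crank '[{"turn":[0,0,0],"slide":[-0.02,0,0],"fingers":-0.68},{"turn":[0,0,0],"slide":[-0.05,0,0],"fingers":-0.68},{"turn":[0,0,0],"slide":[-0.05,0,-0.06],"fingers":-0.68},{"turn":[0,0,0],"slide":[-0.05,0,-0.14],"fingers":-0.68},{"turn":[0,0,0],"slide":[-0.05,0,-0.22],"fingers":-0.68}]'
python3 -m crank '[{"turn":[0,0,0],"slide":[-0.1,0,-0.15],"fingers":-0.68},{"turn":[0,0,0],"slide":[-0.15,0,-0.2],"fingers":-0.68},{"turn":[0,0,0],"slide":[-0.15,0,-0.2],"fingers":-0.68},{"turn":[0,0,0],"slide":[-0.15,0,-0.2],"fingers":-0.68},{"turn":[0,0,0],"slide":[-0.15,0,-0.2],"fingers":-0.68}]'
python3 - <<'E'
from h import *
ims={n:grab_frame(n) for n in("scene","top","wrist")}
for n in ims: cv2.imwrite(f"pics/{n}14.png",cv2.cvtColor(ims[n],cv2.COLOR_RGB2BGR))
cv2.imwrite("pics/z14.png",cv2.resize(cv2.imread("pics/scene14.png")[130:290,180:340],None,fx=3.5,fy=3.5,interpolation=cv2.INTER_CUBIC))
c,st=blob(ims["scene"],[3,120,120],[32,255,255],(195,225,235,262));print(c,st,onz("scene",c,.013))
E
```

```text
t: 7.92
eef_pos: [0.5712, -0.1153, 0.0964]
ee_rot: [3.139, -0.001, -1.681]
force: [1.0, 0.1, 0.5]
width: 0.0138
t: 8.33
eef_pos: [0.5819, -0.0393, 0.1987]
ee_rot: [-3.137, 0.002, -1.679]
force: [-0.6, -1.0, -0.9]
width: 0.0141
[213.5        240.67961165] [206 233  16  16 206] [ 0.56911434 -0.16634322  0.013     ]
```

View pics/z14.png

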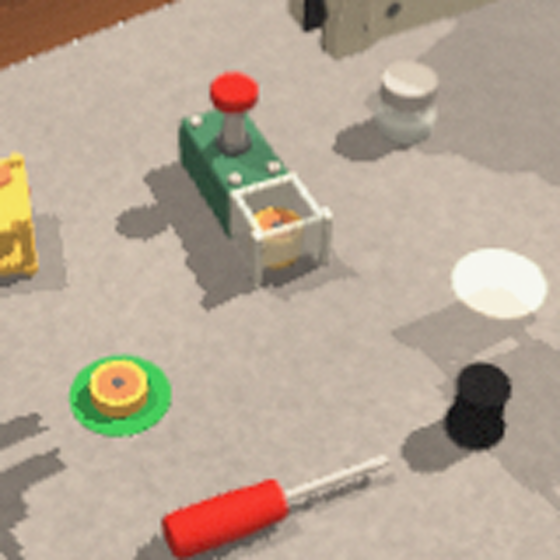

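View pics/wrist14.png

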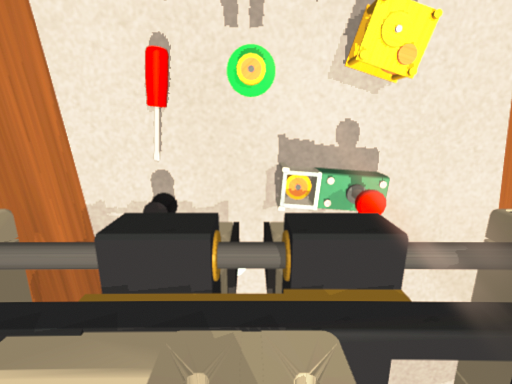

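View pics/top14.png

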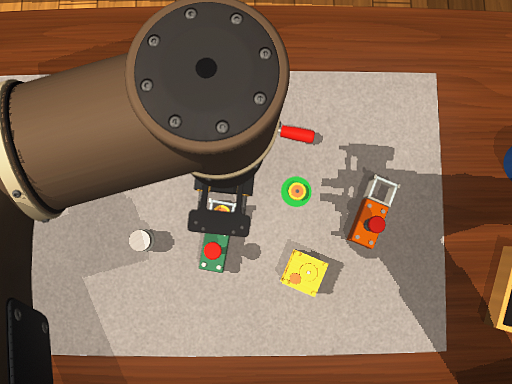

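The barrel is centred on the green spot in all three views: top (297,191), scene (213.5,241) and wrist (251,69). The plunger is up, the magazine still holds its barrels, and the loose items are undisturbed. Handing in.

```bash
python3 -m crank '[{"turn":[0,0,0],"slide":[0,0,0],"fingers":-0.68},{"turn":[0,0,0],"slide":[0,0,0],"fingers":-0.68}]'; python3 -c "
from station import *
print(job_done())"
```

```text
t: 8.65
eef_pos: [0.5799, -0.0422, 0.1949]
ee_rot: [3.14, -0.001, -1.683]
force: [0.1, 0.1, -0.1]
width: 0.0143
the job is handed in; nothing more can be done
None
```

The barrel is on the green spot and the job is handed in, at about 8.7 s on the robot's clock; no verdict is reported back.

I pressed the plunger to its stop (force rose to about 21 N) and let it spring back up, and one barrel came out. I then pushed it about 135 mm across the mat, nestled between the two nearly closed fingertips. After that I backed off and lifted clear.

**Last checks:**
- **Barrel position:** the scene camera puts the barrel at (0.569, -0.166), and my measurements of the spot averaged about (0.5665, -0.166). That is about 3 mm off centre, against the 14 mm allowed. The top and wrist views also show it centred.
- **Everything else:** the plunger is up and barrels are still in the magazine. The jar, movement, loupe and screwdriver look unmoved, judged by eye only. The external force on the tool reads about zero.

**One disagreement:** the real fingertips sat about 20 mm higher than the reported TCP height. My first press, to the height the figures called for, only brought the barrel partway out. I pressed further without releasing until the force showed the stop, and allowed for the same offset when pushing the barrel.

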